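# Seat the filter cup in the rubber cone

## Robot

A 7-joint arm with a two-finger parallel gripper is mounted at the origin on a cart in front of the work surface, level with it; the furniture and walls round the work are solid. World frame = base frame: x ahead of the robot, y to its left, z up, the work surface at z = 0. Lengths are in m, angles in rad, forces in N, time in s.
With the tool pointing down it reaches from about 0.425 to 0.925 m from the base axis. Payload 6.8 kg.
Tool frame: the origin (TCP) lies on the front face of the gripper's body, between the roots of the fingers; the fingertips stand 73 mm ahead of it and the grasp point (between the pads) lies 54 mm ahead of it (env.nose_length is the distance from the TCP to the fingertips, in m); z points along the fingers, y is the direction in which the jaws open and shut (so a half turn about z gives the same grasp; the last joint's range is limited). The gripper opens to 85 mm and grips with 20 to 120 N. Pads are 22 mm wide; open, the fingers measure 114 mm over their backs; the gripper's body (76 mm by 85 mm) begins 54 mm behind the grasp point. The pads swing forward as they close: fully open they stand 13 mm farther back than shut.
Start: joints at [1.107, 0.477, 0.022, 1.555, -0.011, 1.109, -0.083], TCP at [0.235, -0.633, 0.304] pointing down, gripper open.
Joint ranges: [-2.96, 2.96], [-0.34, 2.1], [-1.41, 1.46], [0.24, 2.44], [-1.37, 4.51], [0.17, 1.92], [-2.96, 2.96]. Speed limits (rad/s): [2.39, 2.39, 3.14, 3.14, 3.14, 3.14, 3.14].

## Interface

Orientations are given as a unit quaternion [w, x, y, z].
In Python, from cell import env, kin, camera, calibration, job gives the robot as it stands. The module is installed in compiled form; this text tells all that it offers. Calls block until the motion is done:
- env.reach(position, orientation): joint-space move of the TCP to a pose.
- env.movel(position, velocity=0.15, rot=None, stop_force=None): straight line of the TCP; rot=None keeps the orientation; velocity is the mean speed in m/s. With stop_force (N) it stops when the force on the tool has changed by that much, and returns True; else False.
- env.goto_joints(angles): joint-space move.
- env.grip(opening, f_grip=None): finger opening in m; f_grip is the grip in N (None keeps the last); returns when the fingers have stopped.
- env.dwell(seconds).
- kin.inverse_kinematics(position, orientation): joint angles nearest the present ones, or None.
- env.get_state(): the state.
- camera(name): name is "scene" or "top"; returns (picture, depth): 384x512x3 uint8, blue, green, red; 384x512 float32, m along the optical axis (not along the pixel's ray), 0 where there is no reading.
- calibration(name): a dict with "fx", "fy", "cx", "cy" (pixels), "rvec" (rotation vector, rad) and "tvec" (3), from world to camera coordinates, as OpenCV has them. Camera axes: x right, y down, z forward; pixel columns grow to the right and rows downward; lengths in m; the calibration is good to about 2 mm. A picture is of the moment at which its call begins. calibration takes no time and is no camera call.
A pose or a line that the arm cannot do raises env.PlanningError and nothing moves.
- job.job_done(): hands the job in, once; it reports no verdict.
The state is a dict: "time": time; "qpos": joint angles; "joint_velocities": joint speeds; "joint_torque": joint torques, N m; "tcp_pos": TCP position; "orientation": TCP orientation; "force": force on the tool from outside, world axes, zero at the start; "torque": the same for the moment, N m; "opening": finger opening in m.
Only numpy, scipy, OpenCV 4.12 (cv2) and the standard library are available. Lean on these libraries where they do the work, as an engineer would, in place of code of your own. Each camera call takes 0.05 s, during which the arm holds its last target.

## Task

Seat the larger of the two white tapered filter cups upright in the black rubber cone on top of the metal filter stand. Lower it in without dropping it, then press the cup down gently so that cone and cup slide into the stand together until the gap between the cone's lip and the metal neck is about 10 mm (half its full height); stop well before the lip comes down on the metal and jams. Let go of the cup there, and leave the smaller cup where it stands.

Things in the scene. Friction and masses are not known exactly. Their poses are not given: they have to be found in the camera images.
- big_cup: Larger white porcelain filter cup, loose, mouth up, in the flat steel tray (walls 23 mm high). 80 mm tall, hollow, walls 3 mm. Straight cylinder 56 mm across from 58 mm above its underside up to the rim: grip it there across the outside. Below, it tapers to 36 mm across at the underside. About 0.11 kg. Origin: centre of its underside; z: up, along the cup.
- small_cup: The smaller white porcelain filter cup of the same form, 55 mm tall, 38 mm across its mouth, 24 mm at its underside, standing in the same tray; the two may stand either way round. To be left alone. Origin: centre of its underside; z axis: up.
- filter_stand: Aluminium filter stand fixed to the bench right of the tray: round foot 96 mm across, round neck 68 mm across whose top edge is 75 mm above the bench, the black rubber cone in the neck, a small hose barb on one side (+x). Origin: centre of its underside, under the cone's axis; z: up.
- cone_mouth (a point): Centre of the rubber cone's mouth, level with the top of its lip (ring 67 mm across, 6 mm thick); moves with the cone, 101 mm above the bench at joint cone 0. Open at both ends, 34 mm deep, bore tapering from 48 to 37 mm. The larger cup set in it rests with its underside about 35 mm below this point, its rim about 45 mm above. z: up.
- cone (a joint): How far the rubber cone is pressed straight down into the neck, in m. 0: its lip's underside is 20 mm above the neck's top edge; 0.020: lip on the metal (jammed). Starts at 0 to 0.004. Resists with steady friction of about 8 N, more if pressed fast; no spring, stays where it is left; the cup's weight does not move it.
Not all that is in view belongs to the job. What is shaped like the big_cup but blue or purple is not meant.

How it is judged:
On the way:
1. the larger cup is in the cone before the cone has been pressed down (horizontal distance between big_cup and cone_mouth below 0.015 m and z of big_cup in the frame of cone_mouth below -0.02 m and value of joint cone below 0.007 m).
At the end, for the whole second after the job is handed in: The larger cup sits in the rubber cone, centred within 10 mm, its underside 29 to 43 mm below the top of the cone's lip, upright within 10 degrees and at rest; the cone is pressed in so that 3 to 14 mm of gap remain under its lip (horizontal distance between big_cup and cone_mouth below 0.01 m and z of big_cup in the frame of cone_mouth between -0.043 and -0.029 m and angle between big_cup's own z axis and vertical below 0.175 rad and value of joint cone between 0.006 and 0.017 m and linear speed of big_cup below 0.02 m/s); the robot touches nothing.
It fails at once if the cone is pressed down until it jams (less than 2 mm of gap left) (value of joint cone above 0.018 m).
It fails at once if the larger cup is dropped or rammed into the cone (faster than 0.25 m/s inside it) (horizontal distance between big_cup and cone_mouth below 0.02 m and z of big_cup in the frame of cone_mouth below -0.005 m and linear speed of big_cup above 0.25 m/s).
It fails at once if the smaller cup is displaced by more than 30 mm (distance of small_cup from where it was at the start of the episode above 0.03 m).
It also fails if it takes over 38 s, if anything falls off the work surface, if the arm or the gripper's body presses on something with over 40 N, if the wrist force passes 120 N, or if a joint passes its speed limit or range.

## Working session

There is one attempt and no reset: what is moved stays moved. The work goes in short steps, each a Python script; the robot and the scene stay as the last script left them, time stands still between calls to the robot, and variables do not carry over. Pictures are saved under pics/ and viewed, and the job is handed in when it is done.

```bash
mkdir -p pics; ls; python3 - <<'E'
from cell import env,camera,calibration
import cv2
for n in("scene","top"):
    p,d=camera(n); cv2.imwrite(f"pics/{n}0.png",p); print(n,calibration(n))
s=env.get_state();print(s['time'],s['tcp_pos'],s['orientation'],s['force'])
E
```

```text
pics
scene {'fx': 399.20454078212305, 'fy': 399.20454078212305, 'cx': 258.0061386297905, 'cy': 195.78426027710688, 'rvec': array([ 1.86210677, -0.90433149,  0.58507929]), 'tvec': array([-0.42940258,  0.17375012,  0.67061146])}
top {'fx': 417.9528350521102, 'fy': 417.9528350521102, 'cx': 257.9510515380002, 'cy': 187.21577293160203, 'rvec': array([ 2.07878261, -2.13810619,  0.23088245]), 'tvec': array([-0.1626227 ,  0.49699547,  1.00675179])}
0.1 [ 0.23496978 -0.6323567   0.30304175] [-7.70780697e-04  9.84217096e-01  1.76963477e-01 -2.04849325e-04] [ 1.06908582  0.23190921 -0.30963078]
```

View pics/scene0.png

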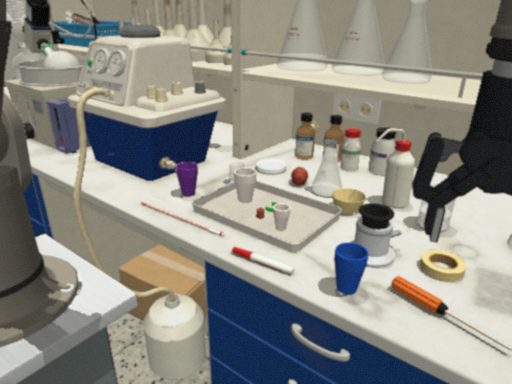

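View pics/top0.png

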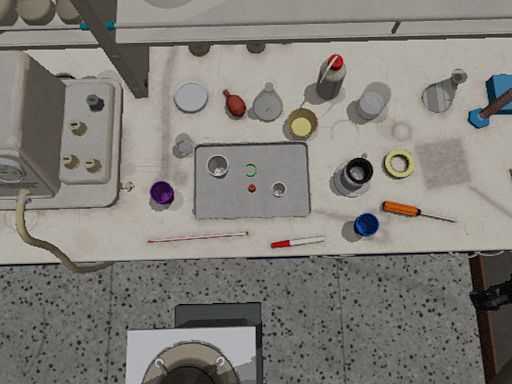

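The top view shows white cups in the tray at (217,166), the larger, and (279,188), the smaller. A purple cup at (162,192) and a blue cup at (366,225) are decoys. The stand with the black cone is at (357,172). The cup at (217,166), scene (245,185), fits the description because it is white, in the tray and the larger of the two. I'll confirm it in a crop.

```bash
cat > h.py <<'E'
import numpy as np,cv2
from cell import env,kin,camera,calibration,job
def ext(n):
    c=calibration(n);R=cv2.Rodrigues(c['rvec'])[0];return c,R,np.asarray(c['tvec'])
def plane(n,u,v,z):
    c,R,t=ext(n);d=R.T@np.array([(u-c['cx'])/c['fx'],(v-c['cy'])/c['fy'],1]);o=-R.T@t
    return o+d*(z-o[2])/d[2]
def cloud(n,d):
    c,R,t=ext(n);v,u=np.mgrid[:384,:512]
    P=np.stack([(u-c['cx'])/c['fx']*d,(v-c['cy'])/c['fy']*d,d],-1)
    return (P-t)@R
def proj(n,p):
    c,R,t=ext(n);q=R@np.asarray(p)+t;return c['fx']*q[0]/q[2]+c['cx'],c['fy']*q[1]/q[2]+c['cy']
E
python3 - <<'E'
from h import *
a=cv2.imread("pics/top0.png");b=cv2.imread("pics/scene0.png")
c1=cv2.resize(a[130:230,180:400],None,fx=3.6,fy=3.6,interpolation=cv2.INTER_CUBIC)
c2=cv2.resize(b[150:270,180:400],None,fx=1.9,fy=1.9,interpolation=cv2.INTER_CUBIC)
o=np.zeros((600,800,3),np.uint8);o[:c1.shape[0],:c1.shape[1]]=c1[:, :800];o[c1.shape[0]:c1.shape[0]+c2.shape[0],:c2.shape[1]]=c2
cv2.imwrite("pics/crop0.png",o)
for n in("top","scene"):
    p,d=camera(n);W=cloud(n,d);np.save(n+".npy",W)
    m=d>0
    print(n,"surface z",np.median(W[...,2][m&(abs(W[...,2])<.02)]))
    for nm,(u0,u1,v0,v1),(z0,z1) in (("big",((195,240,145,190) if n=="top" else (228,262,160,208)),(.06,.1)),("small",((265,295,175,202) if n=="top" else (270,295,198,235)),(.04,.075)),("cone",((335,380,150,200) if n=="top" else (350,400,200,240)),(.085,.12)),("blue",((350,385,205,245) if n=="top" else (330,370,240,300)),(.06,.12))):
        w=W[v0:v1,u0:u1].reshape(-1,3);w=w[(w[:,2]>z0)&(w[:,2]<z1)]
        print(n,nm,len(w),np.percentile(w,[2,50,98],axis=0).round(4).tolist(),((np.percentile(w,2,axis=0)+np.percentile(w,98,axis=0))/2).round(4) )
W=np.load("top.npy")
x=W[(W[...,2]>.12)&(W[...,1]<.4)&(W[...,1]>-.6)&(W[...,0]>.4)&(W[...,0]<1)]
H,xe,ye=np.histogram2d(x[:,0],x[:,1],bins=[np.arange(.4,1.01,.1),np.arange(-.6,.41,.1)]);print(H.astype(int))
E
```

```text
top surface z 0.0007390756541876416
top big 166 [[0.5188, -0.1008, 0.0604], [0.5475, -0.0732, 0.0773], [0.5724, -0.0484, 0.0841]] [ 0.5456 -0.0746  0.0723]
top small 86 [[0.4678, -0.2448, 0.0404], [0.4887, -0.2271, 0.0535], [0.5042, -0.2094, 0.0582]] [ 0.486  -0.2271  0.0493]
top cone 348 [[0.4861, -0.4551, 0.0867], [0.5206, -0.4279, 0.0989], [0.5483, -0.3935, 0.1029]] [ 0.5172 -0.4243  0.0948]
top blue 181 [[0.3609, -0.4645, 0.0605], [0.3892, -0.4402, 0.0771], [0.4144, -0.4101, 0.0836]] [ 0.3877 -0.4373  0.0721]
scene surface z 0.0007034984133252799
scene big 326 [[0.5191, -0.1059, 0.0605], [0.5428, -0.0804, 0.0718], [0.5739, -0.0522, 0.081]] [ 0.5465 -0.079   0.0707]
scene small 212 [[0.4675, -0.2491, 0.041], [0.4845, -0.2315, 0.0494], [0.5043, -0.2144, 0.056]] [ 0.4859 -0.2318  0.0485]
scene cone 531 [[0.4858, -0.4591, 0.0856], [0.5194, -0.4287, 0.0975], [0.5464, -0.399, 0.1009]] [ 0.5161 -0.429   0.0933]
scene blue 720 [[0.3605, -0.4682, 0.0606], [0.3831, -0.442, 0.0719], [0.4144, -0.4159, 0.081]] [ 0.3875 -0.4421  0.0708]
[[   0    0    0    0    0    0    0 1253 2516 1265]
 [   0    0    0    0    0    0    0 1631 4167   10]
 [   0    0    0    0    0    0    0 1508 3745  179]
 [1075 1100 1544 1202 1118 1094 1109 2629 1470  754]
 [ 766  810  879  928  981 1045 1073  708 1312  684]
 [   0    0    0    0    0    0    0    0    0    0]]
```

View pics/crop0.png

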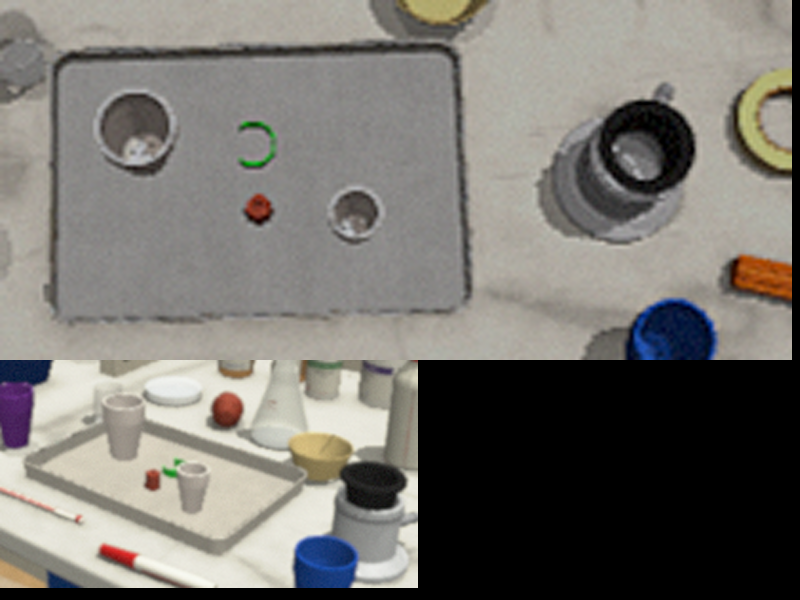

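The crop confirms it: the white, larger cup is at the tray's left rear, the small cup is front right, and nothing blocks the grasp. The two views disagree by about 4.5 mm in y, so I'll use the mean. The grasp along y should resolve the rest. Next I move above the cup.

```bash
python3 - <<'E'
from h import *
for n in("top","scene"):
    W=np.load(n+".npy");p=cv2.imread(f"pics/{n}0.png").max(2)
    for dy in [0]:
        r=np.hypot(W[...,0]-.517,W[...,1]+(.4243 if n=="top" else .429))
        k=(r>.025)&(r<.033)&(W[...,2]>.085)&(W[...,2]<.12);print(n,"lip z",k.sum(),np.median(W[k][:,2]),p[k].mean())
    k=(W[...,0]>.45)&(W[...,0]<.55)&(W[...,1]>-.2)&(W[...,1]<-.13);k&=abs(W[...,2])<.012;print("tray z",np.median(W[k][:,2]))
W=np.load("top.npy");k=(W[...,0]>.7)&(W[...,0]<.85)&(W[...,1]<0)&(W[...,1]>-.5)&(W[...,2]>.2);print("shelf",np.percentile(W[k],[1,50,99],axis=0))
q=[0,1,0,0]
print(kin.inverse_kinematics([.546,-.077,.24],q),kin.inverse_kinematics([.517,-.4267,.24],q))
env.grip(.085,40)
env.reach([.546,-.077,.25],q);s=env.get_state();print(s['time'],s['tcp_pos'],s['force'],s['opening'])
E
```

```text
top lip z 239 0.09949331775612247 32.75732217573222
tray z 0.0019150249471705334
scene lip z 338 0.09912797879823047 48.248520710059175
tray z 0.0021586729139895285
shelf [[ 0.77107296 -0.49458505  0.25553688]
 [ 0.78960409 -0.2473628   0.28053727]
 [ 0.84909957 -0.0041692   0.33408521]]
[ 0.24591255  0.36252618 -0.27028755  1.9016923   0.12185262  0.89310546
 -1.65500173] [ 0.58770711  0.52850197  0.01315353  1.62689591 -0.00795291  0.986247
 -0.96734148]
2.7 [ 0.54601976 -0.07809867  0.25002068] [ 0.19285795 -0.45733126  0.81380258] 0.08489248172242524
```

```bash
python3 - <<'E'
from h import *
env.movel([.546,-.077,.17],.15)
hit=env.movel([.546,-.077,.121],.06,stop_force=8)
s=env.get_state();print(hit,s['time'],s['tcp_pos'],s['force'])
p,d=camera("scene");cv2.imwrite("pics/pre.png",cv2.resize(p[120:250,160:340],None,fx=4,fy=4))
if not hit:
    env.grip(.03,40);s=env.get_state();print(s['time'],s['tcp_pos'],s['force'],s['opening'])
p,d=camera("scene");cv2.imwrite("pics/grip.png",cv2.resize(p[120:250,160:340],None,fx=4,fy=4))
E
```

```text
False 4.35 [ 0.54625729 -0.07700102  0.1212339 ] [-0.06881789  0.47229895 -0.28246584]
4.7833 [ 0.54641396 -0.07699778  0.12170016] [-1.27133654  0.17265204  6.04993298] 0.055902450371959164
```

View pics/grip.png

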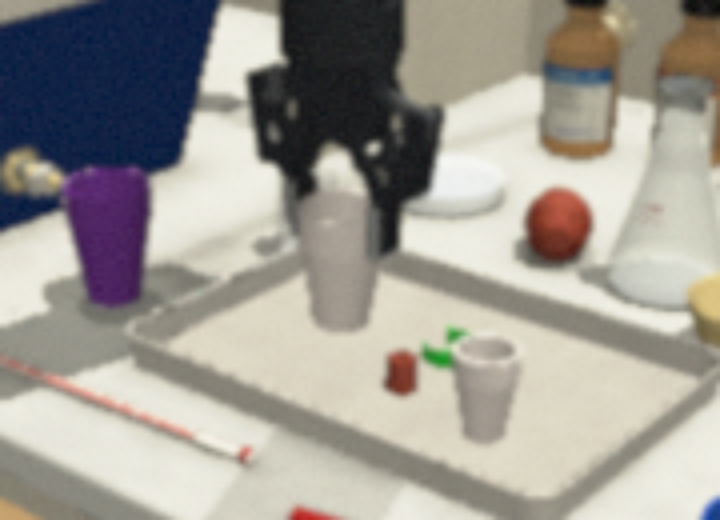

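The cup is gripped at its cylinder at (340,200) in the crop, with opening 55.9 mm, and is upright. The small cup is untouched. Now I lift and carry it over the cone.

```bash
python3 - <<'E'
from h import *
env.movel([.546,-.077,.255],.12)
env.movel([.517,-.427,.255],.2)
env.dwell(.2)
s=env.get_state();print(s['time'],s['tcp_pos'],s['orientation'],s['force'],s['opening'])
for n in("top","scene"):
    p,d=camera(n);W=cloud(n,d);np.save(n+"1.npy",W);cv2.imwrite(f"pics/{n}1.png",p)
    r=np.hypot(W[...,0]-.517,W[...,1]+.427)
    for nm,z0,z1,R in(("cup",.14,.18,.04),("lip",.085,.115,.045)):
        k=(r<R)&(W[...,2]>z0)&(W[...,2]<z1)&((p.max(2)<90) if nm=="lip" else (p.min(2)>100))
        w=W[k];print(n,nm,k.sum(),np.percentile(w,[2,98],axis=0).round(4).tolist() if len(w) else 0)
p=cv2.imread("pics/scene1.png");cv2.imwrite("pics/s1c.png",cv2.resize(p[120:280,300:460],None,fx=3.7,fy=3.7))
E
```

```text
8.2083 [ 0.51728867 -0.42635939  0.25510986] [-6.59826215e-05  9.99999878e-01  4.88138037e-04  4.72833834e-05] [ 0.63189146 -1.01893973 -0.25232348] 0.05557585196789598
top cup 4 [[0.5198, -0.4289, 0.14], [0.5319, -0.4221, 0.143]]
top lip 108 [[0.4857, -0.4228, 0.0903], [0.5394, -0.3928, 0.1031]]
scene cup 452 [[0.4936, -0.4508, 0.141], [0.5192, -0.4077, 0.1794]]
scene lip 481 [[0.4858, -0.4567, 0.0854], [0.5441, -0.3995, 0.1007]]
```

View pics/s1c.png

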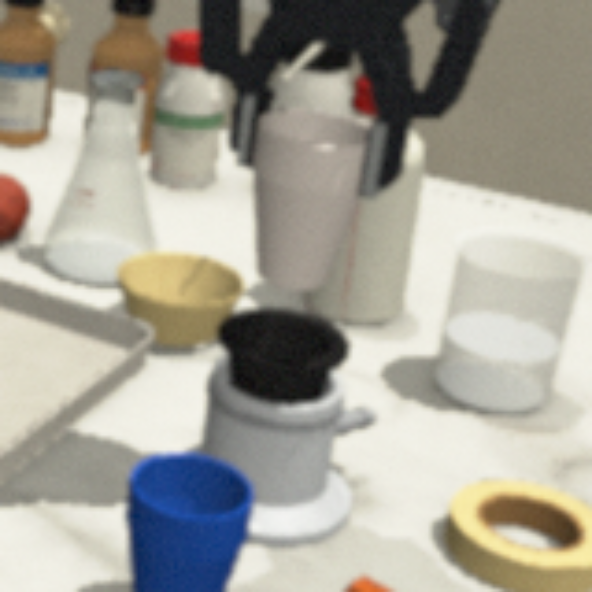

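View pics/top1.png

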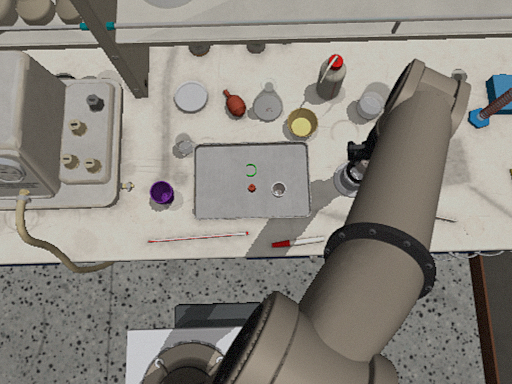

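The cup hangs clear, with its underside at crop (293,280) and the cone's lip centre at (283,338). I'll fit the cup's axis and the lip's centre in the same view so the bias cancels.

```bash
python3 - <<'E'
from h import *
from scipy.optimize import least_squares
W=np.load("scene1.npy");p=cv2.imread("pics/scene1.png")
def fit(W,k,rad,c0):
    w=W[k];f=lambda c:np.hypot(w[:,0]-c[0],w[:,1]-c[1])-rad(w[:,2]-c[2])
    s=least_squares(f,c0,loss='soft_l1',f_scale=.001);return s.x.round(4),len(w),np.abs(s.fun).mean().round(4)
rad=lambda h:np.interp(h,[0,.058,.08],[.018,.028,.028])
r=np.hypot(W[...,0]-.517,W[...,1]+.427)
for a,b in((.14,.21),(.14,.185),(.165,.205)):
    k=(r<.036)&(W[...,2]>a)&(W[...,2]<b)&(p.min(2)>110)&(W[...,0]<.53)
    print("cup",fit(W,k,rad,[.517,-.429,.135]))
# before-grasp cup, same fit
for n in("top","scene"):
  W0=np.load(n+".npy");p0=cv2.imread(f"pics/{n}0.png")
  r=np.hypot(W0[...,0]-.546,W0[...,1]+.077);
  if n=="scene": k=(r<.036)&(W0[...,2]>.015)&(W0[...,2]<.075)&(W0[...,0]<.545); print("cup0",fit(W0,k,rad,[.546,-.079,.002]))
# lip: ellipse of dark mask outer contour (scene and top, before)
for n,(u0,u1,v0,v1) in(("top",(330,385,150,200)),("scene",(350,402,200,240))):
    W0=np.load(n+".npy");p0=cv2.imread(f"pics/{n}0.png");z=W0[...,2]
    m=((p0.max(2)<95)&(z>.08)&(z<.115)).astype(np.uint8);mm=np.zeros_like(m);mm[v0:v1,u0:u1]=m[v0:v1,u0:u1]
    w=W0[(mm>0)&(z>.094)]
    h=cv2.convexHull(w[:,:2].astype(np.float32)*1000);print(n,"lip circle",cv2.minEnclosingCircle(h), len(w),np.percentile(w[:,:2],[1,99],axis=0).round(4).tolist())
E
```

```text
cup (array([ 0.5186, -0.4276,  0.1376]), 845, np.float64(0.0009))
cup (array([ 0.5185, -0.4274,  0.138 ]), 489, np.float64(0.0007))
cup (array([ 0.5186, -0.4277,  0.1375]), 517, np.float64(0.0009))
cup0 (array([ 0.5481, -0.0778,  0.0023]), 351, np.float64(0.001))
top lip circle ((517.3056640625, -424.2204284667969), 33.086814880371094) 295 [[0.4857, -0.4558], [0.5488, -0.3928]]
scene lip circle ((515.5772094726562, -428.1002197265625), 34.6922492980957) 317 [[0.485, -0.4587], [0.5488, -0.3976]]
```

```bash
python3 - <<'E'
from h import *
env.movel([.5155,-.427,.215],.1)
s0=env.get_state();print(s0['tcp_pos'],s0['force'])
hit=env.movel([.5155,-.427,.178],.02,stop_force=4)
s=env.get_state();print(hit,s['time'],s['tcp_pos'],s['force'],s['torque'],s['opening'])
p,d=camera("scene");cv2.imwrite("pics/s2c.png",cv2.resize(p[120:280,300:460],None,fx=3.7,fy=3.7));np.save("scene2.npy",cloud("scene",d));cv2.imwrite("pics/scene2.png",p)
E
```

```text
[ 0.51558177 -0.42702014  0.21488043] [-0.95094197 -0.70425897 -0.85790896]
True 10.175 [ 0.51689896 -0.42664958  0.18602833] [ 1.6769188  -0.47782461  1.09932342] [-0.19438001 -0.3700003   0.02486267] 0.05557987173290617
```

View pics/s2c.png

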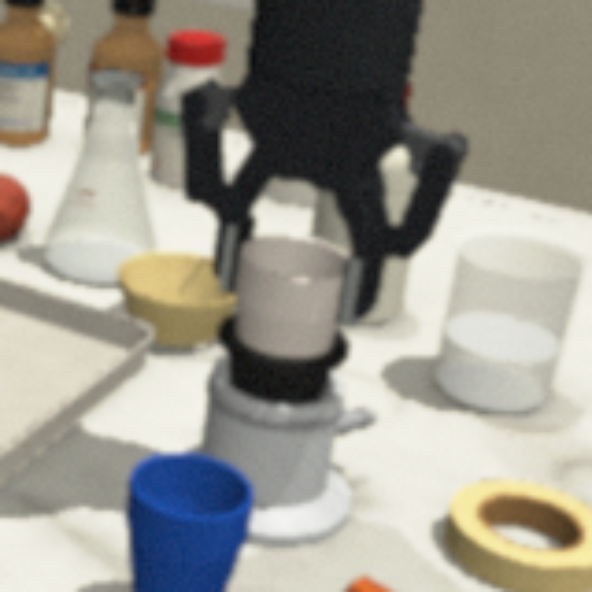

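The cup is in the cone and upright, with light contact. The force pushed it +x, so I'll centre at x≈0.517 and press in small stages, measuring the lip height each time.

```bash
cat >> h.py <<'E'
from scipy.optimize import least_squares
def lip(W,p):
    r=np.hypot(W[...,0]-.517,W[...,1]+.429)
    out=[]
    k=(r>.029)&(r<.0335)&(W[...,2]>.07)&(W[...,2]<.12)&(p.max(2)<95)
    out.append(('liptop',int(k.sum()),np.percentile(W[k][:,2],[50,80]).round(4)))
    # front outer wall of black above the neck
    return out
def cupfit(W,p,z0):
    r=np.hypot(W[...,0]-.517,W[...,1]+.428)
    k=(r<.034)&(W[...,2]>z0)&(W[...,2]<z0+.033)&(p.min(2)>100)&(W[...,0]<.52)
    w=W[k];rad=lambda h:np.interp(h,[0,.058,.08],[.018,.028,.028])
    s=least_squares(lambda c:np.hypot(w[:,0]-c[0],w[:,1]-c[1])-rad(w[:,2]-c[2]),[.517,-.428,z0-.04],loss='soft_l1',f_scale=.001)
    return s.x.round(4),len(w)
def look(tag):
    p,d=camera("scene");W=cloud("scene",d);cv2.imwrite(f"pics/{tag}.png",cv2.resize(p[170:270,320:440],None,fx=5,fy=5,interpolation=cv2.INTER_CUBIC))
    L=lip(W,p);print(tag,L,cupfit(W,p,L[0][2][0]+.008))
E
python3 - <<'E'
from h import *
for n,t in(("0",""),("2","2")):
    W=np.load("scene%s.npy"%t);p=cv2.imread("pics/scene%s.png"%n);print(n,lip(W,p))
print(cupfit(W,p,.108))
x,y=.5172,-.427
env.movel([x,y,.186],.02)
for z in(.183,.180,.178):
    hit=env.movel([x,y,z],.01,stop_force=18);s=env.get_state();print(hit,s['time'],s['tcp_pos'],s['force'],s['opening'])
look("p1")
E
```

```text
0 [('liptop', 145, array([0.0992, 0.1001]))]
2 [('liptop', 121, array([0.0986, 0.1   ]))]
(array([ 0.5187, -0.428 ,  0.0671]), 429)
False 10.925 [ 0.51730163 -0.42682986  0.18357869] [-0.07815677  1.04799573  4.70371594] 0.055633718769331465
False 11.375 [ 0.51731553 -0.42684833  0.18065602] [-0.11393215  1.59045305  6.19429302] 0.05588058072146497
False 11.725 [ 0.51731729 -0.42685691  0.17865549] [-0.74038868  1.00895032  5.15906789] 0.055941045431527
p1 [('liptop', 133, array([0.0922, 0.0936]))] (array([ 0.5189, -0.4282,  0.0606]), 419)
```

View pics/p1.png

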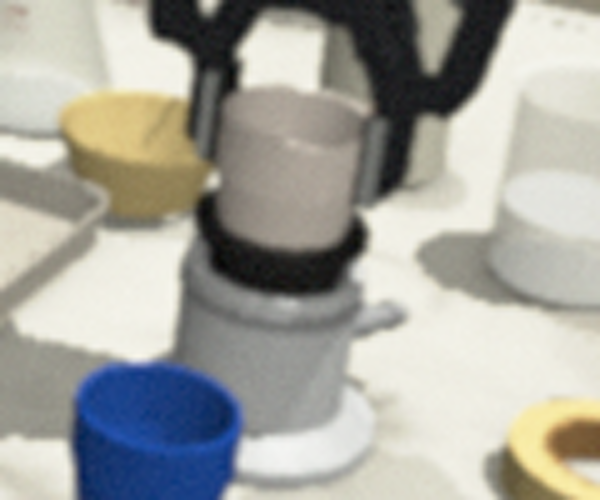

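The lip has gone down from z≈0.0992 to about 0.0922, so the joint is at roughly 8 mm. The cup is upright and seated. I'll press 2.5 mm more.

```bash
python3 - <<'E'
from h import *
x,y=.5172,-.427
hit=env.movel([x,y,.1755],.01,stop_force=18);s=env.get_state();print(hit,s['time'],s['tcp_pos'],s['force'],s['opening'])
look("p2")
E
```

```text
False 12.175 [ 0.51731827 -0.42686739  0.176159  ] [-3.78217904e-03  2.16601063e+00  5.55043372e+00] 0.055500745582348514
p2 [('liptop', 138, array([0.0898, 0.0912]))] (array([ 0.519 , -0.4282,  0.058 ]), 423)
```

View pics/p2.png

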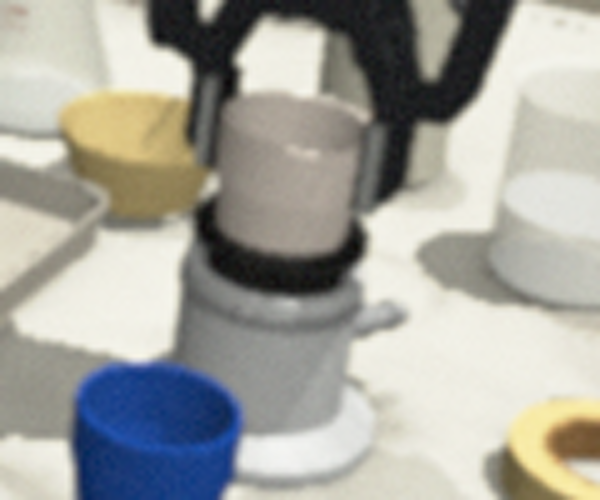

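The lip is at about 0.090, so joint ≈ 10.5 mm. I release and retreat straight up.

```bash
python3 - <<'E'
from h import *
env.grip(.08);s=env.get_state();print(s['time'],s['force'],s['opening']);look("p3")
env.movel([.5172,-.427,.26],.08);env.movel([.5172,-.427,.33],.15)
env.goto_joints([1.107,.477,.022,1.555,-.011,1.109,-.083])
look("p4");p,d=camera("top");W=cloud("top",d);cv2.imwrite("pics/top4.png",cv2.resize(p[130:240,180:400],None,fx=3.6,fy=3.6))
r=np.hypot(W[...,0]-.517,W[...,1]+.4243)
k=(r<.034)&(W[...,2]>.115)&(W[...,2]<.15)&(p.min(2)>90);w=W[k];print("top rim",(np.percentile(w,2,axis=0)+np.percentile(w,98,axis=0))/2,np.percentile(w[:,2],[50,95]))
k=(r>.03)&(r<.0335)&(W[...,2]>.07)&(W[...,2]<.1)&(p.max(2)<95);print("top lip",k.sum(),np.median(W[k][:,2]))
v=W[175:202,265:295].reshape(-1,3);v=v[(v[:,2]>.04)&(v[:,2]<.075)];print("small",(np.percentile(v,2,axis=0)+np.percentile(v,98,axis=0))/2)
s=env.get_state();print(s['time'],s['tcp_pos'])
E
```

```text
12.5917 [-0.03506076 -0.57366595  0.30196545] 0.07992394245271066
p3 [('liptop', 116, array([0.0895, 0.0909]))] (array([ 0.5189, -0.4279,  0.0579]), 420)
p4 [('liptop', 121, array([0.0893, 0.0909]))] (array([ 0.519 , -0.4278,  0.0573]), 407)
top rim [ 0.51754668 -0.42567654  0.13330232] [0.13522201 0.13801617]
top lip 87 0.09007181198955377
small [ 0.48605495 -0.22711474  0.04962762]
15.8833 [ 0.23742899 -0.63213148  0.30394933]
```

View pics/p4.png

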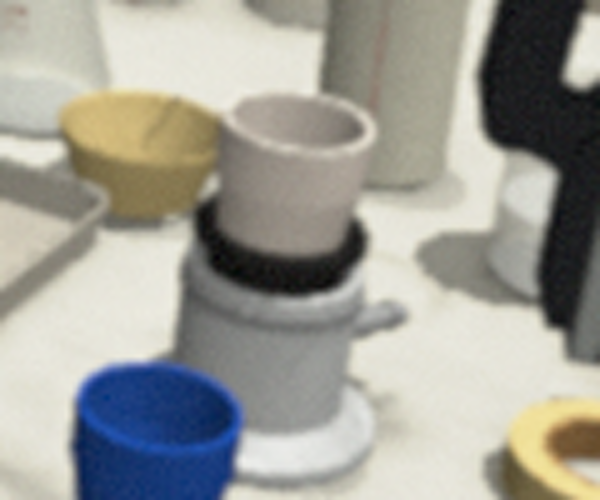

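View pics/top4.png

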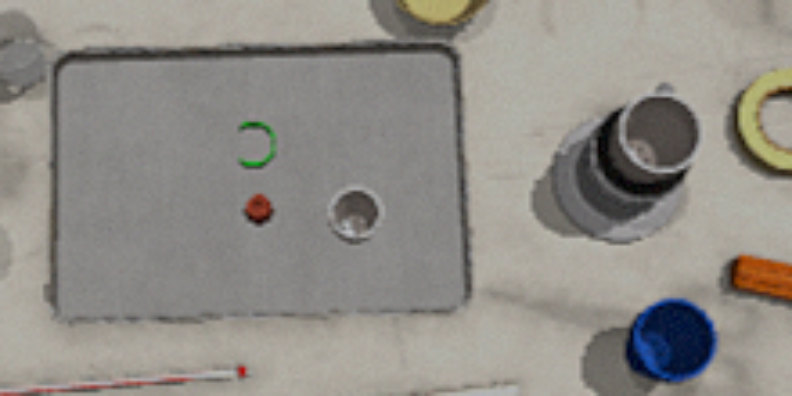

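The cup stands upright and centred in the cone, the arm is clear, and the small cup hasn't moved. Handing in.

```bash
python3 -c "
from h import *
job.job_done()"
```

```text
the job is handed in; nothing more can be done
```

I gripped the larger white cup by its cylindrical part and lowered it into the rubber cone until it made light contact. I then pressed cup and cone down together in small stages, with measured forces of about 5–6 N, released, and moved the arm back to its start pose. The job was handed in at about 16 s, and no verdict was reported.

**Last checks**
- **Cone depth:** the lip's top is at z ≈ 0.090 m in both views, so the joint is at about 10–11 mm, leaving about 9–10 mm of gap.
- **Cup position:** it looks upright and is centred within about 2–3 mm. Its underside is about 32–34 mm below the lip, a little shallower than the nominal 35 mm but inside the 29–43 mm limits.
- **Small cup:** its position is unchanged to within about 0.1 mm.
- **Robot:** the arm is clear of everything.

**Disagreements**
- **Between the views:** the two cameras differed by about 4 mm in y when locating the cups and cone. I used the mean, and comparisons of cup and cone within one view.
- **Underside height in the gripper:** the camera fit was about 2 mm above the value from the arm's position.
- **First contact:** it pushed the cup about 1.4 mm in +x, so I re-centred before pressing.

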